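Open the air and hold the eyelet press closed

TASK

Open the air valve by turning its wing knob clockwise until it clicks past its detent and reaches its stop; only then push the handle of the eyelet press down until the lever is level, not noticeably below level, which would split the eyelet. Finish while still holding the handle there against its spring with the gripper. Leave the round regulator knob as it is set and the other things on the bench where they are.

Things in the scene. Friction and masses are not known exactly. Their poses are not given: they have to be found in the camera images.
- air_valve: Fixed air valve: square aluminium block 70 x 70 mm on a 90 x 90 mm foot, top face 85 mm above the table, black wing knob on top, brass pipe down into the bench on its +x side. Origin: centre of the underside; z up. At knob angle 0 the wing lies along this x axis. Valve and regulator may swap places.
- knob_grip (a point): Point on the wing knob's vertical axis at gripping height, 119 mm above the table. The knob: a 52 mm disc, its top 93 mm above the table, with an upright wing 50 mm long, 14 mm thick, its top 131 mm above the table. The point turns with the knob; x lies along the wing, so fingers close along y.
- valve_knob (a joint): Angle of the wing knob, rad: 0 = closed, grows clockwise seen from above, 1.2 = open, at its stop. A detent in the middle (0.6) resists with at most about 0.17 N m and springs the knob to the nearer end.
- press: Fixed grey eyelet press: foot 110 x 230 mm, column at its +y end, frame 180 mm high with a vertical ram over a round die; on top a steel lever 18 mm wide, 16 mm thick, reaching out to -y past the frame and swinging in this y-z plane. Origin on the table 5 mm to the +y side of the die's centre; z up. Hinge cheeks are the frame's highest points, 215 mm.
- lever_pivot (a point): Hinge of the lever on the press, 200 mm above the table; the hinge line runs along this frame's x axis (same axes as the press).
- press_lever: The steel lever of the press with its handle; origin on the hinge, y axis along the lever with the handle at y = -200 mm, x along the hinge. It swings with joint lever_angle.
- lever_handle (a point): Black round handle bar at the lever's end, 22 mm in diameter, 90 mm long along the hinge direction (its x axis); origin at the middle of the bar, 200 mm from the hinge. Turns with the lever. Its centre stands 278 mm above the table at rest and 200 mm with the lever level. Can be pushed down from above with closed fingertips.
- lever_angle (a joint): Angle of the press lever, rad: 0 = raised at its rest stop, 0.4 rad above level; grows as the handle goes down; 0.4 = level; bottom stop at 0.7. A return spring lifts it: about 3 N downward at the handle starts it, about 9 N holds it level, rising 15 N per rad. Let go, it springs back up.
- regulator: Fixed pressure regulator: a round aluminium body 66 mm in diameter on a 90 x 90 mm foot, with a dial gauge on its side and a round fluted black knob 53 mm in diameter on top, 121 mm high in all. Not to be touched. Origin: centre of the foot's underside.
- regulator_mark (a point): Point on the rim of the regulator's round knob, 23 mm from its axis, at its top; it moves if that knob is turned.
- shoe_last: Loose wooden shoe last, 205 x 64 x 120 mm, standing on its sole; origin under its middle, x towards the toe.
- hammer: Loose hammer, 260 mm long, lying flat, head towards its +x end; origin under its middle.
- glue_jar: Loose jar with a brass-coloured lid, 70 mm in diameter, 100 mm high; origin under its centre.
- eyelet_tray: Loose white tray of eyelets, 120 x 85 x 30 mm; origin under its centre.
- phone: Loose black phone lying flat, 150 x 72 x 9 mm; origin under its centre.
- tape_roll: Loose roll of paper tape lying flat, 90 mm outer diameter, 25 mm high; origin under its centre.
- tool_cup: Loose empty steel cup, 76 mm in diameter, 90 mm high; origin under its centre.

How it is judged:
By the outcome, as a careful person would: the job done as asked, in the order asked, and still so for the second after the job is handed in, while the arm keeps its last pose, push and grip.
It also fails if it takes over 58 s, if anything falls off the work surface, if the arm or the gripper's body presses on something with over 40 N, if the wrist force passes 120 N, or if a joint passes its speed limit or range.

ROBOT

A 6-joint arm with a two-finger parallel gripper is mounted at the origin on the work surface. World frame = base frame: x ahead of the robot, y to its left, z up, the work surface at z = 0. Lengths are in m, angles in rad, forces in N, time in s.
With the tool pointing down it reaches from about 0.4 to 0.925 m from the base axis. Payload 12.5 kg.
Tool frame: the origin (TCP) lies on the centre line of the jaws, within the pads' length; the fingertips stand 14 mm ahead of it and the grasp point (between the pads) lies 5 mm behind it; z points along the fingers, y is the line along which they close (so a half turn about z gives the same grasp; the last joint's range is limited). The gripper opens to 95 mm and grips with 3 to 60 N. Pads are 20 mm wide; open, the fingers measure 119 mm over their backs; the gripper's body (75 mm by 180 mm) begins 59 mm behind the grasp point.
Start: joints at [1.046, 0.491, 1.559, -0, 1.092, -0.106], TCP at [0.254, 0.571, 0.229] pointing down, gripper open.
Joint ranges: [-3.1, 3.1], [-0.84, 2.19], [0.05, 2.79], [-1.13, 4.28], [0.06, 2.93], [-2.69, 2.69]. Speed limits (rad/s): [2.22, 2.22, 2.79, 3.14, 3.14, 3.14].

INTERFACE

Orientations are given as [roll, pitch, yaw] about the fixed x, y, z axes, in that order (R = Rz(yaw) Ry(pitch) Rx(roll)).
In Python, from rig import arm gives the robot as it stands. The module is installed in compiled form; this text tells all that it offers.
- The arm moves only by the tool servo_tool, never from a script. Its argument "targets" is a list of rows, each an object of numbers: "dx", "dy", "dz": the shift along the tool's x, y, z in cm; "rx", "ry", "rz": the turn, a rotation vector about the tool's x, y, z in degrees; "claw": the closure, from 0 (fully open) to 1 (shut). A call has 1 to 12 rows; each row is the pose to reach, as a shift and turn from the pose commanded when the call began, along the tool's axes at that moment; what a row does not reach only later rows make up. A row lasts 1/12 s, in which the tool goes at most 41.7 mm and 7.16 degrees, less where a joint would pass 70% of its speed; a pose out of reach is approached as far as the arm can. A call with a gripper value outside its range is refused whole. The fingers move at their own pace and stop on an object; the grip force is fixed at half the most. Time passes only in rows, so rows that repeat a pose let the fingers close. It gives the time, the measured TCP pose, the force, the opening and the grip force at its end, in the units of the state.
- arm.get_state(): the state, without advancing time (a new reading comes with each control period).
- arm.capture(name): name is "scene" or "top" or "wrist"; returns the picture (400x640x3 uint8, red, green, blue); there is no depth.
- arm.calibration(name): a dict with "vfov" (degrees; the focal length in pixels is half the picture's height over the tangent of half this angle, whatever the lens; pixels are square), "cx", "cy" (the principal point, pixels), "view" (4x4, takes a point from world to camera coordinates). Camera axes: x right, y up, looking along -z (the intrinsics and any distortion apply to the point x, -y, -z); pixel columns grow to the right and rows downward; lengths in m; the calibration is good to about 2 mm. A picture is of the moment at which its call begins: read the wrist's pose just before it. calibration takes no time and is no camera call; for the wrist camera it gives the pose at the moment of the call.
- arm.sign_off(): hands the job in; it is judged then, once.
The state is a dict: "t": time; "q": joint angles; "joint_vel": joint speeds; "joint_efforts": joint torques, N m; "ee_pos": TCP position; "eef_rot": TCP orientation; "force": force on the tool from outside, world axes, zero at the start; "ft_torque": the same for the moment, N m; "grip_width": opening from 0.0 (shut) to 1.0 (fully open); "finger_force": force on a finger pad.
Only numpy, scipy, OpenCV 4.12 (cv2) and the standard library are available. Lean on these libraries where they do the work, as an engineer would, in place of code of your own. Each camera call takes 0.05 s, during which the arm holds its last target. There are 200 camera calls.

## Working session

There is one attempt and no reset: what is moved stays moved. The work goes in short steps, Python scripts to look and compute and a tool call to move; the robot and the scene stay as the last step left them, time stands still between calls to the robot, and variables do not carry over. Pictures are saved under pics/ and viewed, at most 10 in all, crops included, and the job is handed in when it is done.

Besides the shell and the picture viewer there is one more tool, called after "Call:" by a JSON object that holds its "op" and its "data", one argument or row to a line. servo_tool: Moves the arm, as the interface text tells. Its arguments: {"type":"object","properties":{"targets":{"type":"array","items":{"type":"object","properties":{"dx":{"type":"number"},"dy":{"type":"number"},"dz":{"type":"number"},"rx":{"type":"number"},"ry":{"type":"number"},"rz":{"type":"number"},"claw":{"type":"number"}}}}},"required":["targets"]}

```bash
mkdir -p pics; cat > h.py <<'E'
import numpy as np, cv2
from rig import arm
def K(c):
    f=200/np.tan(np.radians(c['vfov'])/2); return f,c['cx'],c['cy']
def ray(c,u,v):
    f,cx,cy=K(c); V=np.array(c['view']); R=V[:3,:3]
    d=R.T@np.array([(u-cx)/f,-(v-cy)/f,-1]); return -R.T@V[:3,3],d
def onz(c,u,v,z):
    o,d=ray(c,u,v); return o+d*(z-o[2])/d[2]
def proj(c,p):
    f,cx,cy=K(c); q=np.array(c['view'])@np.append(p,1); return cx-f*q[0]/q[2], cy+f*q[1]/q[2]
E
python3 - <<'E'
from h import *
for n in('scene','top'):
    im=arm.capture(n); cv2.imwrite(f'pics/{n}0.png',im[...,::-1]); print(n,arm.calibration(n))
print(arm.get_state())
E
```

```text
scene {'vfov': 43.338755891443355, 'cx': 321.190749109569, 'cy': 194.08255910997835, 'view': array([[ 0.50830402,  0.86116103,  0.0053577 , -0.29594312],
       [-0.64126126,  0.37433999,  0.66981607,  0.25507223],
       [ 0.57481389, -0.34390589,  0.74250773, -1.84449922],
       [ 0.        ,  0.        ,  0.        ,  1.        ]])}
top {'vfov': 47.54331626832522, 'cx': 316.06264131729546, 'cy': 194.5184353555806, 'view': array([[-0.02582482, -0.99950914, -0.01773589,  0.01281082],
       [ 0.98734126, -0.02827981,  0.15606888, -0.59149415],
       [-0.15649384, -0.01348093,  0.98758693, -1.69486093],
       [ 0.        ,  0.        ,  0.        ,  1.        ]])}
{'t': 0.1, 'q': array([ 1.04638961e+00,  4.91478990e-01,  1.55937497e+00,  7.27847195e-06,
        1.09167996e+00, -1.05639822e-01]), 'joint_vel': array([-0.00113873, -0.00254392, -0.00172005,  0.00035486,  0.00333798,
       -0.00048882]), 'joint_efforts': array([ 1.33147099e-03, -6.13625693e+01, -2.58607203e+01,  6.93804352e-02,
        4.70162288e-02, -1.43290436e-06]), 'ee_pos': array([0.25405131, 0.57082907, 0.22813744]), 'eef_rot': array([-3.14065732e+00, -1.05669941e-04,  2.72282235e+00]), 'force': array([ 0.19108443,  0.54318305, -0.00861913]), 'ft_torque': array([-0.03495448,  0.00585379,  0.00794721]), 'finger_force': 0.0, 'grip_width': 1.0024597690024675}
```

View pics/scene0.png

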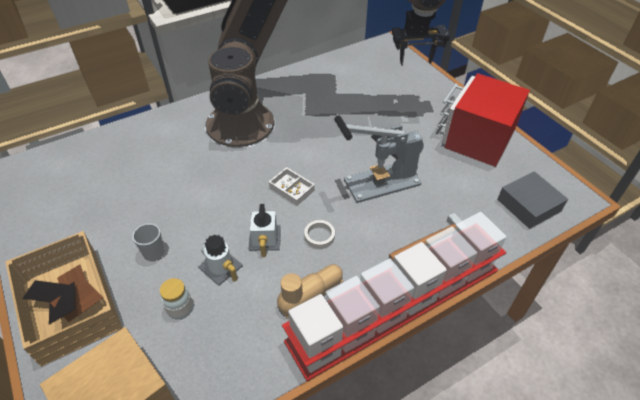

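View pics/top0.png

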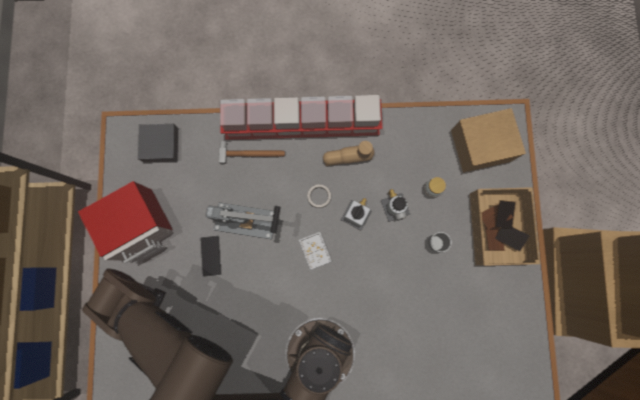

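Top view: the square valve is at about (358,212), with the regulator at (398,205) beside it. The press runs from its column at (212,212) to its handle at (277,222). I'll enlarge both.

```bash
python3 - <<'E'
from h import *
t=cv2.imread('pics/top0.png'); s=cv2.imread('pics/scene0.png')
a=cv2.resize(t[180:260,195:415],(792,288),interpolation=cv2.INTER_CUBIC)
b=cv2.resize(s[105:205,320:440],(360,300),interpolation=cv2.INTER_CUBIC)
d=cv2.resize(s[190:290,190:320],(390,300),interpolation=cv2.INTER_CUBIC)
cv2.imwrite('pics/c1.png',np.vstack([a,np.hstack([b,d,np.zeros((300,42,3),np.uint8)])]))
c=arm.calibration('top')
for n,u,v,z in(('knob',358,212,.131),('reg',398,203,.121),('handle',277,222,.278),('col',212,213,.18),('jar',437,186,.1),('pipe',364,203,.0),('cup',440,243,.09)):print(n,onz(c,u,v,z).round(3))
E
```

```text
knob [ 0.51  -0.155  0.131]
reg [ 0.54  -0.302  0.121]
handle [0.467 0.124 0.278]
col [0.515 0.364 0.18 ]
jar [ 0.602 -0.453  0.1  ]
pipe [ 0.56 -0.19  0.  ]
cup [ 0.392 -0.453  0.09 ]
```

View pics/c1.png

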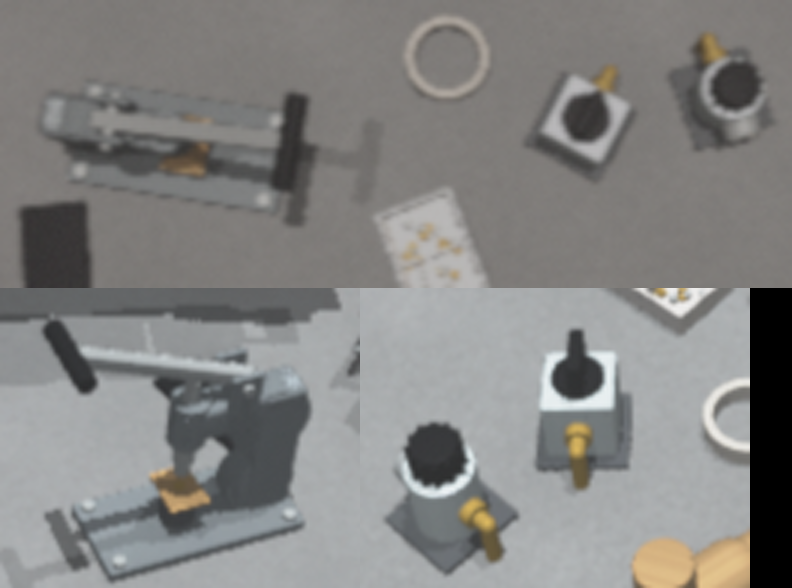

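Crop: the block's top corners centre on crop (587,119), top-view pixel (358,213). The wing lies toward the pipe, about -28° in the world. The handle bar is at crop x≈290, y 95–190. I'll raise the arm clear of the press and carry it over to the valve.

Call:
{"op": "servo_tool", "data": {
  "targets": [
    {"dz": -4},
    {"dz": -8},
    {"dz": -12},
    {"dz": -16},
    {"dz": -18},
    {"dx": -52,"dy": -56,"dz": -18},
    {"dx": -52,"dy": -56,"dz": -18},
    {"dx": -52,"dy": -56,"dz": -18},
    {"dx": -52,"dy": -56,"dz": -18},
    {"dx": -52,"dy": -56,"dz": -18},
    {"dx": -52,"dy": -56,"dz": -18},
    {"dx": -52,"dy": -56,"dz": -18}
  ]
}}

```text
invalid input at $.targets[0]: expected keys dx, dy, dz, rx, ry, rz, claw
```

```bash
python3 - <<'E'
from h import *
s=arm.get_state();print(s['ee_pos'],s['eef_rot'],s['q'])
c=arm.calibration('top')
cr=[onz(c,195+u/3.6-.36,180+v/3.6-.36,.085) for u,v in((572,75),(634,103),(602,166),(541,130))]
print(np.round(cr,3),np.mean(cr,0)); h=[onz(c,195+u/3.6,180+v/3.6,.285) for u,v in((297,95),(284,190))];print(h)
E
```

```text
[0.25405131 0.57082907 0.22813744] [-3.14065732e+00 -1.05669941e-04  2.72282235e+00] [ 1.04638961e+00  4.91478990e-01  1.55937497e+00  7.27847195e-06
  1.09167996e+00 -1.05639822e-01]
[[ 0.559 -0.143  0.085]
 [ 0.528 -0.206  0.085]
 [ 0.464 -0.17   0.085]
 [ 0.503 -0.109  0.085]] [ 0.51329241 -0.15714516  0.085     ]
[array([0.51789515, 0.12149889, 0.285     ]), array([0.43134374, 0.13439654, 0.285     ])]
```

Call:
{"op": "servo_tool", "data": {
  "targets": [
    {"dx": 0,"dy": 0,"dz": -4,"rx": 0,"ry": 0,"rz": 0,"claw": 0},
    {"dx": 0,"dy": 0,"dz": -8,"rx": 0,"ry": 0,"rz": 0,"claw": 0},
    {"dx": 0,"dy": 0,"dz": -12,"rx": 0,"ry": 0,"rz": 0,"claw": 0},
    {"dx": 0,"dy": 0,"dz": -16,"rx": 0,"ry": 0,"rz": 0,"claw": 0},
    {"dx": 0,"dy": 0,"dz": -18,"rx": 0,"ry": 0,"rz": 0,"claw": 0},
    {"dx": -52,"dy": -56,"dz": -18,"rx": 0,"ry": 0,"rz": 0,"claw": 0},
    {"dx": -52,"dy": -56,"dz": -18,"rx": 0,"ry": 0,"rz": 0,"claw": 0},
    {"dx": -52,"dy": -56,"dz": -18,"rx": 0,"ry": 0,"rz": 0,"claw": 0},
    {"dx": -52,"dy": -56,"dz": -18,"rx": 0,"ry": 0,"rz": 0,"claw": 0},
    {"dx": -52,"dy": -56,"dz": -18,"rx": 0,"ry": 0,"rz": 0,"claw": 0},
    {"dx": -52,"dy": -56,"dz": -18,"rx": 0,"ry": 0,"rz": 0,"claw": 0},
    {"dx": -52,"dy": -56,"dz": -18,"rx": 0,"ry": 0,"rz": 0,"claw": 0}
  ]
}}

```text
t: 1.1
ee_pos: [0.3485, 0.2931, 0.4085]
eef_rot: [-3.142, -0.0, 2.723]
force: [0.8, -0.4, 0.7]
grip_width: 1.0
finger_force: 0.0
```

Call:
{"op": "servo_tool", "data": {
  "targets": [
    {"dx": -32.5,"dy": -34.5,"dz": 0,"rx": 0,"ry": 0,"rz": 0,"claw": 0},
    {"dx": -32.5,"dy": -34.5,"dz": 0,"rx": 0,"ry": 0,"rz": 0,"claw": 0},
    {"dx": -32.5,"dy": -34.5,"dz": 0,"rx": 0,"ry": 0,"rz": 0,"claw": 0},
    {"dx": -32.5,"dy": -34.5,"dz": 0,"rx": 0,"ry": 0,"rz": 0,"claw": 0},
    {"dx": -32.5,"dy": -34.5,"dz": 0,"rx": 0,"ry": 0,"rz": 0,"claw": 0},
    {"dx": -32.5,"dy": -34.5,"dz": 0,"rx": 0,"ry": 0,"rz": 0,"claw": 0},
    {"dx": -32.5,"dy": -34.5,"dz": 0,"rx": 0,"ry": 0,"rz": 0,"claw": 0},
    {"dx": -32.5,"dy": -34.5,"dz": 0,"rx": 0,"ry": 0,"rz": 0,"claw": 0},
    {"dx": -32.5,"dy": -34.5,"dz": 0,"rx": 0,"ry": 0,"rz": 0,"claw": 0},
    {"dx": -32.5,"dy": -34.5,"dz": 6,"rx": 0,"ry": 0,"rz": 0,"claw": 0},
    {"dx": -32.5,"dy": -34.5,"dz": 6,"rx": 0,"ry": 0,"rz": 0,"claw": 0},
    {"dx": -32.5,"dy": -34.5,"dz": 6,"rx": 0,"ry": 0,"rz": 0,"claw": 0}
  ]
}}

```text
t: 2.1
ee_pos: [0.5052, -0.1549, 0.3468]
eef_rot: [-3.142, -0.001, 2.722]
force: [0.2, 1.3, -0.9]
grip_width: 1.002
finger_force: 0.0
```

```bash
python3 - <<'E'
from h import *
s=arm.get_state();print(s['ee_pos'],s['eef_rot'],s['q'])
c=arm.calibration('wrist');im=arm.capture('wrist');np.savez('w1',im=im,**c);cv2.imwrite('pics/w1.png',im[...,::-1])
print(c,proj(c,[.513,-.157,.131]),s['joint_vel'])
E
```

```text
[ 0.50522963 -0.15485121  0.34681526] [-3.14150056e+00 -1.07541935e-03  2.72157385e+00] [-4.22394924e-01  2.47817712e-01  1.61839867e+00 -9.89013298e-05
  1.27645147e+00 -1.57314376e+00]
{'vfov': 63.76950988178015, 'cx': 322.3939145755913, 'cy': 199.91754441655598, 'view': array([[ 4.08205072e-01,  9.12890254e-01, -6.73963503e-05,
        -6.47829526e-02],
       [-8.84270458e-01,  3.95389192e-01, -2.48461554e-01,
         5.65603965e-01],
       [-2.26791483e-01,  1.01482863e-01,  9.68641756e-01,
        -3.73295528e-01],
       [ 0.00000000e+00,  0.00000000e+00,  0.00000000e+00,
         1.00000000e+00]])} (np.float64(323.49223919930483), np.float64(185.18833103697338)) [-0.45363731  0.43081916 -0.06764091  0.00450084 -0.3556879  -0.45352994]
```

View pics/w1.png

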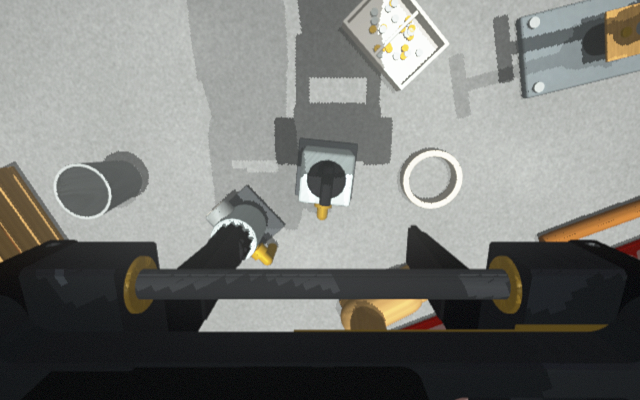

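Wrist view: the block's bright top face is at (328,180). The knob disc is at (326,180) and the wing runs from it down toward the pipe at (322,212). I'll take a second, settled picture and measure it.

```bash
python3 - <<'E'
from h import *
c=arm.calibration('wrist');im=arm.capture('wrist');s=arm.get_state();print(s['ee_pos'],s['eef_rot'],s['joint_vel'].round(3))
x0,y0=280,125
p=im[y0:235,x0:380]
cv2.imwrite('pics/w2.png',cv2.resize(p,(600,660),interpolation=cv2.INTER_CUBIC)[:600,:,::-1])
g=p.max(2)
_,m=cv2.threshold(g,60,255,cv2.THRESH_BINARY_INV)
n,l,st,ce=cv2.connectedComponentsWithStats(m)
for i in range(1,n):
    if st[i,4]>60: print('dark',st[i],ce[i]+[x0,y0])
_,b=cv2.threshold(p.min(2),215,255,0)
n,l,st,ce=cv2.connectedComponentsWithStats(b)
for i in range(1,n):
    if st[i,4]>60: print('bright',st[i],ce[i]+[x0,y0])
E
```

```text
[ 0.50510782 -0.15528342  0.34498938] [-3.14122464 -0.00554552  2.71944443] [ 0.058 -0.066 -0.009  0.014  0.054  0.053]
dark [ 30  36  37  30 520] [327.11346154 173.17884615]
bright [ 21  51  20  27 277] [308.13357401 192.62815884]
bright [ 54  51  21  30 289] [345.96885813 193.98961938]
```

View pics/w2.png

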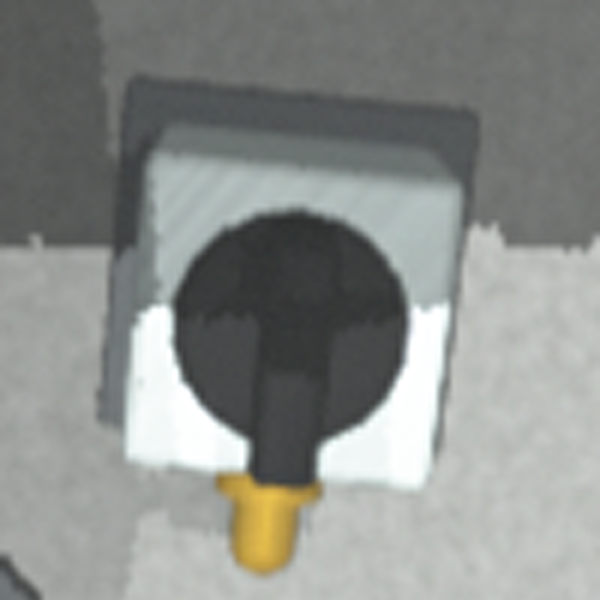

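Crop: the top-face corners are (150,150), (465,182), (437,490) and (127,458). The disc centre is about (292,328), and the wing lies parallel to the block's sides.

```bash
python3 - <<'E'
from h import *
c=arm.calibration('wrist')
P=np.array([onz(c,280+u/6-.4,125+v/6-.4,.085) for u,v in((150,150),(465,182),(437,490),(127,458))])
print(P.round(4),P.mean(0)); print([np.linalg.norm(P[i]-P[i-1]).round(4) for i in range(4)])
xa=(P[3]-P[0]+P[2]-P[1]);ya=P[1]-P[0]+P[2]-P[3];print(np.degrees([np.arctan2(xa[1],xa[0]),np.arctan2(ya[1],ya[0])]))
k=onz(c,280+292/6-.4,125+328/6-.4,.093);print(k)
a=[onz(c,280+u/6-.4,125+v/6-.4,.131) for u,v in((285,482),(298,260))];d=a[0]-a[1];print('wing',np.degrees(np.arctan2(d[1],d[0])),np.linalg.norm(d))
s=arm.get_state();yw=s['eef_rot'][2];d=np.array([P.mean(0)[0],P.mean(0)[1]])-s['ee_pos'][:2]
tx=np.array([np.cos(yw),np.sin(yw)]);ty=np.array([np.sin(yw),-np.cos(yw)])
print(s['ee_pos'],'toolx ang',np.degrees(yw)-180,'d',d@tx*100,d@ty*100)
E
```

```text
[[ 0.4679 -0.1638  0.085 ]
 [ 0.5018 -0.105   0.085 ]
 [ 0.5624 -0.1371  0.085 ]
 [ 0.5274 -0.1971  0.085 ]] [ 0.51486142 -0.1507548   0.085     ]
[np.float64(0.0682), np.float64(0.0679), np.float64(0.0686), np.float64(0.0695)]
[-28.60688106  59.85870002]
[ 0.51420028 -0.15128605  0.093     ]
wing -27.24867577734574 0.04436473783994379
[ 0.50510782 -0.15528342  0.34498938] toolx ang -24.187311437043917 d -0.7041874956764602 0.8127312228869789
```

Call:
{"op": "servo_tool", "data": {
  "targets": [
    {"dx": -0.7,"dy": 0.8,"dz": 2,"rx": 0,"ry": 0,"rz": 5,"claw": 0.25},
    {"dx": -0.7,"dy": 0.8,"dz": 6,"rx": 0,"ry": 0,"rz": 5,"claw": 0.25},
    {"dx": -0.7,"dy": 0.8,"dz": 10,"rx": 0,"ry": 0,"rz": 5,"claw": 0.25},
    {"dx": -0.7,"dy": 0.8,"dz": 14,"rx": 0,"ry": 0,"rz": 5,"claw": 0.25},
    {"dx": -0.7,"dy": 0.8,"dz": 17,"rx": 0,"ry": 0,"rz": 5,"claw": 0.25},
    {"dx": -0.7,"dy": 0.8,"dz": 18,"rx": 0,"ry": 0,"rz": 5,"claw": 0.25},
    {"dx": -0.7,"dy": 0.8,"dz": 18,"rx": 0,"ry": 0,"rz": 5,"claw": 0.25},
    {"dx": -0.7,"dy": 0.8,"dz": 18,"rx": 0,"ry": 0,"rz": 5,"claw": 0.25}
  ]
}}

```text
t: 2.87
ee_pos: [0.5154, -0.1477, 0.1698]
eef_rot: [3.141, 0.001, 2.636]
force: [0.5, 0.4, 0.6]
grip_width: 0.755
finger_force: 0.0
```

```bash
python3 - <<'E'
from h import *
c=arm.calibration('wrist');im=arm.capture('wrist');s=arm.get_state();print(s['ee_pos'],s['eef_rot'],s['joint_vel'].round(3),s['grip_width'])
cv2.imwrite('pics/w3.png',im[...,::-1]);print(proj(c,[.5145,-.151,.131]))
E
```

```text
[ 0.51569825 -0.14792326  0.17049722] [3.14121369e+00 2.49845443e-03 2.63584444e+00] [-0.002 -0.014 -0.004 -0.001 -0.006 -0.   ] 0.7475702449992452
(np.float64(317.28233593917275), np.float64(230.54132907351058))
```

View pics/w3.png

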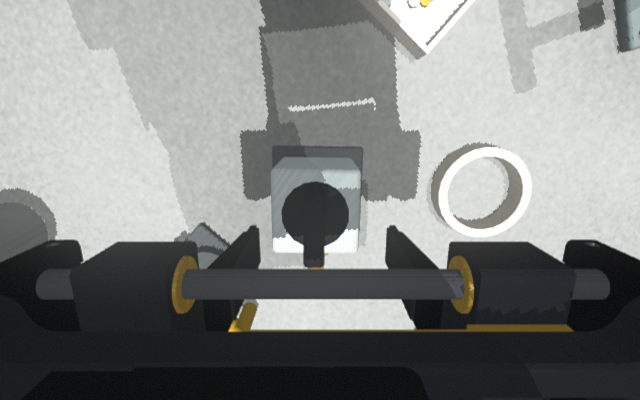

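The block is now square to the image. The disc centre is at about (315.5,214) with radius 33, slightly left of the jaw centre line at about 322.

```bash
python3 - <<'E'
from h import *
c=arm.calibration('wrist');s=arm.get_state();yw=s['eef_rot'][2]
tx=np.array([np.cos(yw),np.sin(yw)]);ty=np.array([np.sin(yw),-np.cos(yw)])
for u,v,z in((315.5,214,.093),(316.5,206,.085),(314.5,252,.131)):
    k=onz(c,u,v,z);d=k[:2]-s['ee_pos'][:2];print(k,d@tx*100,d@ty*100)
print((onz(c,349,214,.093)-onz(c,282.5,214,.093)))
E
```

```text
[ 0.51463204 -0.15331326  0.093     ] -0.16785128960933146 -0.5231775269718675
[ 0.51141115 -0.15080001  0.085     ] 0.23567367952509488 -0.45935509961088966
[ 0.52710506 -0.16018048  0.131     ] -1.5916969799754606 -0.5196594733304762
[0.02438419 0.04396512 0.        ]
```

Call:
{"op": "servo_tool", "data": {
  "targets": [
    {"dx": -0.1,"dy": -0.5,"dz": 0,"rx": 0,"ry": 0,"rz": 0,"claw": 0.3},
    {"dx": -0.1,"dy": -0.5,"dz": 2,"rx": 0,"ry": 0,"rz": 0,"claw": 0.4},
    {"dx": -0.1,"dy": -0.5,"dz": 4,"rx": 0,"ry": 0,"rz": 0,"claw": 0.4},
    {"dx": -0.1,"dy": -0.5,"dz": 5.6,"rx": 0,"ry": 0,"rz": 0,"claw": 0.4},
    {"dx": -0.1,"dy": -0.5,"dz": 5.6,"rx": 0,"ry": 0,"rz": 0,"claw": 0.4},
    {"dx": -0.1,"dy": -0.5,"dz": 5.6,"rx": 0,"ry": 0,"rz": 0,"claw": 1},
    {"dx": -0.1,"dy": -0.5,"dz": 5.6,"rx": 0,"ry": 0,"rz": 0,"claw": 1},
    {"dx": -0.1,"dy": -0.5,"dz": 5.6,"rx": 0,"ry": 0,"rz": 0,"claw": 1},
    {"dx": -0.1,"dy": -0.5,"dz": 5.6,"rx": 0,"ry": 0,"rz": 0,"claw": 1},
    {"dx": -0.1,"dy": -0.5,"dz": 5.6,"rx": 0,"ry": 0,"rz": 0,"claw": 1},
    {"dx": -0.1,"dy": -0.5,"dz": 5.6,"rx": 0,"ry": 0,"rz": 0,"claw": 1}
  ]
}}

```text
t: 3.83
ee_pos: [0.5134, -0.1527, 0.1131]
eef_rot: [3.141, 0.001, 2.636]
force: [0.5, -0.6, 0.3]
grip_width: 0.235
finger_force: 0.0
```

Still closing, so I'll hold.

Call:
{"op": "servo_tool", "data": {
  "targets": [
    {"dx": 0,"dy": 0,"dz": 0,"rx": 0,"ry": 0,"rz": 0,"claw": 1},
    {"dx": 0,"dy": 0,"dz": 0,"rx": 0,"ry": 0,"rz": 0,"claw": 1},
    {"dx": 0,"dy": 0,"dz": 0,"rx": 0,"ry": 0,"rz": 0,"claw": 1},
    {"dx": 0,"dy": 0,"dz": 0,"rx": 0,"ry": 0,"rz": 0,"claw": 1}
  ]
}}

```text
t: 4.17
ee_pos: [0.5132, -0.153, 0.1128]
eef_rot: [-3.141, 0.0, 2.635]
force: [-3.6, -3.6, 4.9]
grip_width: 0.148
finger_force: 30.0
```

Call:
{"op": "servo_tool", "data": {
  "targets": [
    {"dx": 0,"dy": 0,"dz": 0,"rx": 0,"ry": 0,"rz": 5,"claw": 1},
    {"dx": 0,"dy": 0,"dz": 0,"rx": 0,"ry": 0,"rz": 10,"claw": 1},
    {"dx": 0,"dy": 0,"dz": 0,"rx": 0,"ry": 0,"rz": 15,"claw": 1},
    {"dx": 0,"dy": 0,"dz": 0,"rx": 0,"ry": 0,"rz": 20,"claw": 1},
    {"dx": 0,"dy": 0,"dz": 0,"rx": 0,"ry": 0,"rz": 25,"claw": 1},
    {"dx": 0,"dy": 0,"dz": 0,"rx": 0,"ry": 0,"rz": 30,"claw": 1},
    {"dx": 0,"dy": 0,"dz": 0,"rx": 0,"ry": 0,"rz": 35,"claw": 1},
    {"dx": 0,"dy": 0,"dz": 0,"rx": 0,"ry": 0,"rz": 40,"claw": 1},
    {"dx": 0,"dy": 0,"dz": 0,"rx": 0,"ry": 0,"rz": 45,"claw": 1},
    {"dx": 0,"dy": 0,"dz": 0,"rx": 0,"ry": 0,"rz": 50,"claw": 1},
    {"dx": 0,"dy": 0,"dz": 0,"rx": 0,"ry": 0,"rz": 55,"claw": 1},
    {"dx": 0,"dy": 0,"dz": 0,"rx": 0,"ry": 0,"rz": 60,"claw": 1}
  ]
}}

```text
t: 5.17
ee_pos: [0.515, -0.152, 0.1128]
eef_rot: [3.138, -0.0, 1.584]
force: [10.9, 7.9, -0.9]
grip_width: 0.147
finger_force: 29.9
```

```bash
python3 -c "
from h import *
s=arm.get_state();print(s['force'],s['ft_torque'],s['eef_rot'],s['q'])"
```

```text
[10.91528603  7.87743064 -0.87035989] [ 1.09869867 -1.53382196 -0.14306141] [ 3.13785178e+00 -3.24947234e-04  1.58381435e+00] [-0.41097834  0.51862157  1.89552701  0.00277004  0.72417003 -0.42606764]
```

Call:
{"op": "servo_tool", "data": {
  "targets": [
    {"dx": 0.1,"dy": 0.1,"dz": 0,"rx": 0,"ry": 0,"rz": 3,"claw": 1},
    {"dx": 0.1,"dy": 0.1,"dz": 0,"rx": 0,"ry": 0,"rz": 6,"claw": 1},
    {"dx": 0.1,"dy": 0.1,"dz": 0,"rx": 0,"ry": 0,"rz": 8,"claw": 1},
    {"dx": 0.1,"dy": 0.1,"dz": 0,"rx": 0,"ry": 0,"rz": 9,"claw": 1},
    {"dx": 0.1,"dy": 0.1,"dz": 0,"rx": 0,"ry": 0,"rz": 10,"claw": 1}
  ]
}}

```text
t: 5.58
ee_pos: [0.5154, -0.1519, 0.1128]
eef_rot: [3.139, 0.0, 1.414]
force: [6.8, -0.1, -0.2]
grip_width: 0.144
finger_force: 30.1
```

```bash
python3 -c "
from h import *
s=arm.get_state();print(s['force'],s['ft_torque'],s['eef_rot'],s['q'])"
```

```text
[ 6.77940073 -0.06510255 -0.2022344 ] [-0.24914971 -0.89973772  0.57608741] [3.13884936e+00 4.19475598e-04 1.41397716e+00] [-4.09691477e-01  5.19250311e-01  1.89417663e+00  4.22344317e-04
  7.25404761e-01 -2.53188513e-01]
```

Torque about z rose from -0.14 to +0.58 N m at 1.22 rad, so the knob is on its stop. I'll nudge slightly further, then release and rise.

Call:
{"op": "servo_tool", "data": {
  "targets": [
    {"dx": 0,"dy": 0,"dz": 0,"rx": 0,"ry": 0,"rz": 1,"claw": 1},
    {"dx": 0,"dy": 0,"dz": 0,"rx": 0,"ry": 0,"rz": 1,"claw": 1},
    {"dx": 0,"dy": 0,"dz": 0,"rx": 0,"ry": 0,"rz": 1,"claw": 0.4},
    {"dx": 0,"dy": 0,"dz": 0,"rx": 0,"ry": 0,"rz": 1,"claw": 0.4},
    {"dx": 0,"dy": 0,"dz": 0,"rx": 0,"ry": 0,"rz": 1,"claw": 0.4},
    {"dx": 0,"dy": 0,"dz": 0,"rx": 0,"ry": 0,"rz": 1,"claw": 0.4},
    {"dx": 0,"dy": 0,"dz": -3,"rx": 0,"ry": 0,"rz": 1,"claw": 0.4},
    {"dx": 0,"dy": 0,"dz": -7,"rx": 0,"ry": 0,"rz": 1,"claw": 0.4},
    {"dx": 0,"dy": 0,"dz": -11,"rx": 0,"ry": 0,"rz": 1,"claw": 0.4},
    {"dx": 0,"dy": 0,"dz": -15,"rx": 0,"ry": 0,"rz": 1,"claw": 0.4},
    {"dx": 0,"dy": 0,"dz": -19,"rx": 0,"ry": 0,"rz": 1,"claw": 0.4},
    {"dx": 0,"dy": 0,"dz": -23,"rx": 0,"ry": 0,"rz": 1,"claw": 1}
  ]
}}

```text
t: 6.58
ee_pos: [0.5136, -0.1514, 0.3447]
eef_rot: [-3.141, -0.0, 1.396]
force: [0.7, 0.7, -1.2]
grip_width: 0.568
finger_force: 0.0
```

```bash
python3 - <<'E'
from h import *
c=arm.calibration('wrist');im=arm.capture('wrist');s=arm.get_state();print(s['ee_pos'],s['eef_rot'],s['q'])
u,v=proj(c,[.5145,-.152,.11]);print(u,v);u,v=int(u),int(v)
a=cv2.resize(im[max(v-60,0):v+60,u-60:u+60],(400,400),interpolation=cv2.INTER_CUBIC)
s=arm.capture('scene')[190:290,190:320]
cv2.imwrite('pics/v.png',np.hstack([a,cv2.resize(s,(400,400),interpolation=cv2.INTER_CUBIC)])[...,::-1])
E
```

```text
[ 0.51537682 -0.15213331  0.35238926] [3.13144908e+00 2.23758042e-03 1.39651391e+00] [-4.10076265e-01  2.53773338e-01  1.59561626e+00  2.02493903e-04
  1.28181745e+00 -2.35861897e-01]
322.91779533518053 176.08277313359946
```

View pics/v.png

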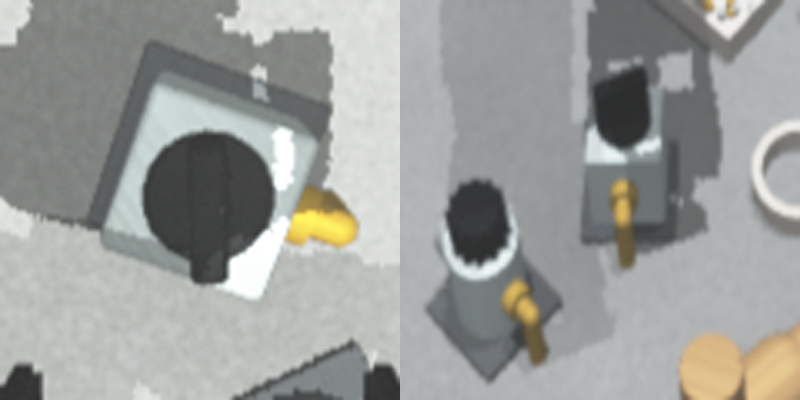

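The left crop shows the wing along the tool's x, about 70° clockwise of the pipe direction, and it stayed there after release. The valve is open. Next I'll go above the press handle.

Call:
{"op": "servo_tool", "data": {
  "targets": [
    {"dx": 0,"dy": 0,"dz": -4,"rx": 0,"ry": 0,"rz": -1.5,"claw": 1},
    {"dx": 3,"dy": -1,"dz": -7,"rx": 0,"ry": 0,"rz": -1.5,"claw": 1},
    {"dx": 6,"dy": -2,"dz": -7,"rx": 0,"ry": 0,"rz": -1.5,"claw": 1},
    {"dx": 9,"dy": -3,"dz": -7,"rx": 0,"ry": 0,"rz": -1.5,"claw": 1},
    {"dx": 12,"dy": -4,"dz": -7,"rx": 0,"ry": 0,"rz": -1.5,"claw": 1},
    {"dx": 15,"dy": -5,"dz": -7,"rx": 0,"ry": 0,"rz": -1.5,"claw": 1},
    {"dx": 18,"dy": -6,"dz": -7,"rx": 0,"ry": 0,"rz": -1.5,"claw": 1},
    {"dx": 21,"dy": -7,"dz": -7,"rx": 0,"ry": 0,"rz": -1.5,"claw": 1},
    {"dx": 24,"dy": -8,"dz": -7,"rx": 0,"ry": 0,"rz": -1.5,"claw": 1},
    {"dx": 26,"dy": -8.8,"dz": -7,"rx": 0,"ry": 0,"rz": -1.5,"claw": 1},
    {"dx": 26,"dy": -8.8,"dz": -7,"rx": 0,"ry": 0,"rz": -1.5,"claw": 1},
    {"dx": 26,"dy": -8.8,"dz": -7,"rx": 0,"ry": 0,"rz": -1.5,"claw": 1}
  ]
}}

```text
t: 7.68
ee_pos: [0.4723, 0.1203, 0.412]
eef_rot: [-3.141, 0.0, 1.425]
force: [-0.6, -0.1, -0.2]
grip_width: 0.007
finger_force: 0.0
```

```bash
python3 - <<'E'
from h import *
c=arm.calibration('wrist');im=arm.capture('wrist');s=arm.get_state();print(s['ee_pos'],s['eef_rot'],s['joint_vel'].round(3),s['grip_width'],proj(c,[.475,.128,.278]))
cv2.imwrite('pics/p1.png',im[...,::-1])
E
```

```text
[0.47255354 0.11957499 0.41205231] [-3.14074580e+00  3.74890357e-04  1.42350901e+00] [-0.025 -0.    -0.005  0.     0.002 -0.001] -0.001208713007907928 (np.float64(323.80160800764435), np.float64(186.440714355233))
```

View pics/p1.png

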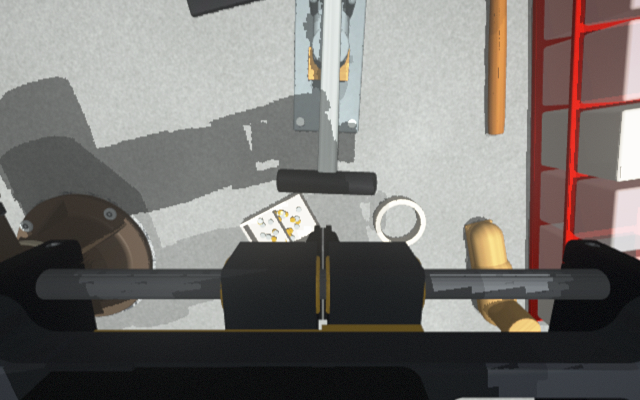

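The handle bar spans (277,181) to (377,183), centre (327,182), just beyond the closed fingers. The lever runs straight up in the image.

```bash
python3 - <<'E'
from h import *
c=arm.calibration('wrist');s=arm.get_state();yw=s['eef_rot'][2]
tx=np.array([np.cos(yw),np.sin(yw)]);ty=np.array([np.sin(yw),-np.cos(yw)])
a,b=onz(c,277.5,181,.278),onz(c,376.5,183,.278);k=(a+b)/2;print(a,b,np.linalg.norm(a-b),np.degrees(np.arctan2(*(b-a)[1::-1])))
for v in(171,193):print(onz(c,327,v,.278))
d=k[:2]-s['ee_pos'][:2];print(k,d@tx*100,d@ty*100,'z',s['ee_pos'][2])
t=arm.calibration('top')
# triangulate centre: top handle centre px
o1,d1=ray(c,327,182);o2,d2=ray(t,195+290.5/3.6-.36,180+142.5/3.6-.36)
x=np.linalg.lstsq(np.c_[d1,-d2],o2-o1,rcond=None)[0];print(o1+d1*x[0],o2+d2*x[1])
E
```

```text
[0.43410971 0.13847702 0.278     ] [0.52352484 0.12329138 0.278     ] 0.09069546819812836 -9.638747016766747
[0.48024538 0.14095226 0.278     ]
[0.47729817 0.12065079 0.278     ]
[0.47881728 0.1308842  0.278     ] 1.2106002858437743 0.4536233755558462 z 0.41205230918504876
[0.47870032 0.12979042 0.27247642] [0.47697828 0.13047481 0.27236648]
```

Call:
{"op": "servo_tool", "data": {
  "targets": [
    {"dx": 1.1,"dy": 0.4,"dz": 2,"rx": 0,"ry": 0,"rz": 0,"claw": 1},
    {"dx": 1.1,"dy": 0.4,"dz": 5,"rx": 0,"ry": 0,"rz": 0,"claw": 1},
    {"dx": 1.1,"dy": 0.4,"dz": 8,"rx": 0,"ry": 0,"rz": 0,"claw": 1},
    {"dx": 1.1,"dy": 0.4,"dz": 10,"rx": 0,"ry": 0,"rz": 0,"claw": 1},
    {"dx": 1.1,"dy": 0.4,"dz": 10.2,"rx": 0,"ry": 0,"rz": 0,"claw": 1},
    {"dx": 1.1,"dy": 0.4,"dz": 10.4,"rx": 0,"ry": 0,"rz": 0,"claw": 1},
    {"dx": 1.1,"dy": 0.4,"dz": 10.6,"rx": 0,"ry": 0,"rz": 0,"claw": 1},
    {"dx": 1.1,"dy": 0.4,"dz": 10.6,"rx": 0,"ry": 0,"rz": 0,"claw": 1}
  ]
}}

```text
t: 8.4
ee_pos: [0.4788, 0.1296, 0.3076]
eef_rot: [3.14, -0.0, 1.422]
force: [0.9, 0.4, -0.1]
grip_width: 0.002
finger_force: 0.0
```

Call:
{"op": "servo_tool", "data": {
  "targets": [
    {"dx": 0,"dy": 0,"dz": 0.3,"rx": 0,"ry": 0,"rz": 0,"claw": 1},
    {"dx": 0,"dy": 0,"dz": 0.5,"rx": 0,"ry": 0,"rz": 0,"claw": 1},
    {"dx": 0,"dy": 0,"dz": 0.5,"rx": 0,"ry": 0,"rz": 0,"claw": 1},
    {"dx": 0,"dy": 0,"dz": 0.5,"rx": 0,"ry": 0,"rz": 0,"claw": 1}
  ]
}}

```text
t: 8.73
ee_pos: [0.4785, 0.1298, 0.3022]
eef_rot: [3.14, -0.0, 1.423]
force: [0.3, -2.0, 2.7]
grip_width: -0.0
finger_force: 1.8
```

Contact came at TCP z ≈ 0.302, as predicted. I'll push down slowly along the arc, stopping short of level.

Call:
{"op": "servo_tool", "data": {
  "targets": [
    {"dx": -0.4,"dy": 0,"dz": 0.9,"rx": 0,"ry": 0,"rz": 0,"claw": 1},
    {"dx": -0.7,"dy": 0,"dz": 1.8,"rx": 0,"ry": 0,"rz": 0,"claw": 1},
    {"dx": -1.0,"dy": 0,"dz": 2.7,"rx": 0,"ry": 0,"rz": 0,"claw": 1},
    {"dx": -1.2,"dy": 0,"dz": 3.6,"rx": 0,"ry": 0,"rz": 0,"claw": 1},
    {"dx": -1.4,"dy": 0,"dz": 4.5,"rx": 0,"ry": 0,"rz": 0,"claw": 1},
    {"dx": -1.5,"dy": 0,"dz": 5.4,"rx": 0,"ry": 0,"rz": 0,"claw": 1},
    {"dx": -1.6,"dy": 0,"dz": 6.2,"rx": 0,"ry": 0,"rz": 0,"claw": 1},
    {"dx": -1.6,"dy": 0,"dz": 6.8,"rx": 0,"ry": 0,"rz": 0,"claw": 1},
    {"dx": -1.6,"dy": 0,"dz": 7.0,"rx": 0,"ry": 0,"rz": 0,"claw": 1},
    {"dx": -1.6,"dy": 0,"dz": 7.0,"rx": 0,"ry": 0,"rz": 0,"claw": 1}
  ]
}}

```text
t: 9.57
ee_pos: [0.476, 0.1135, 0.2318]
eef_rot: [3.141, 0.001, 1.423]
force: [-1.7, -5.2, 7.6]
grip_width: 0.002
finger_force: 4.1
```

```bash
python3 - <<'E'
from h import *
for i in range(4):
    s=arm.get_state();print(s['ee_pos'],s['force']); im=arm.capture('wrist' if i else 'scene')
    cv2.imwrite(f'pics/e{i}.png',im[...,::-1])
E
```

```text
[0.47604914 0.11352362 0.23180714] [-1.69554806 -5.23133913  7.59937459]
[0.47607955 0.11357647 0.23206718] [-2.25053193 -5.89377339  8.03511888]
[0.4760799  0.11355119 0.23217342] [-1.09792855 -6.07613242  8.02126987]
[0.47609269 0.11358243 0.23225391] [-2.07531856 -5.40568324  7.14855609]
```

Call:
{"op": "servo_tool", "data": {
  "targets": [
    {"dx": 0,"dy": 0,"dz": 0.3,"rx": 0,"ry": 0,"rz": 0,"claw": 1},
    {"dx": 0,"dy": 0,"dz": 0.6,"rx": 0,"ry": 0,"rz": 0,"claw": 1},
    {"dx": 0,"dy": 0,"dz": 0.7,"rx": 0,"ry": 0,"rz": 0,"claw": 1},
    {"dx": 0,"dy": 0,"dz": 0.7,"rx": 0,"ry": 0,"rz": 0,"claw": 1},
    {"dx": 0,"dy": 0,"dz": 0.7,"rx": 0,"ry": 0,"rz": 0,"claw": 1},
    {"dx": 0,"dy": 0,"dz": 0.7,"rx": 0,"ry": 0,"rz": 0,"claw": 1}
  ]
}}

```text
t: 10.27
ee_pos: [0.4762, 0.1136, 0.2253]
eef_rot: [3.14, 0.001, 1.423]
force: [-0.4, -6.5, 7.8]
grip_width: 0.005
finger_force: 4.2
```

```bash
python3 - <<'E'
from h import *
S=[]
for i in range(6):
    s=arm.get_state();S.append(np.r_[s['ee_pos'],s['force']]); im=arm.capture('wrist' if i else 'scene')
    if i<2: cv2.imwrite(f'pics/f{i}.png',im[...,::-1])
print(np.mean(S,0).round(4),np.std(S,0).round(4))
c=arm.calibration('scene');w=arm.calibration('wrist');print(proj(c,[.476,.1145,.2]),proj(w,[.476,.1145,.2]))
a,b=cv2.imread('pics/f0.png')[100:200,330:430],cv2.imread('pics/f1.png')[100:300,200:440]
cv2.imwrite('pics/f.png',np.hstack([cv2.resize(a,(400,400),interpolation=cv2.INTER_CUBIC),cv2.resize(b,(400,400),interpolation=cv2.INTER_CUBIC)]))
E
```

```text
[ 0.4762  0.1136  0.2254 -1.1084 -6.5034  8.2908] [0.     0.     0.     0.6812 0.4643 0.8799]
(np.float64(336.9221359148962), np.float64(150.46800456756512)) (np.float64(321.2952497786584), np.float64(236.00067347722444))
```

View pics/f.png

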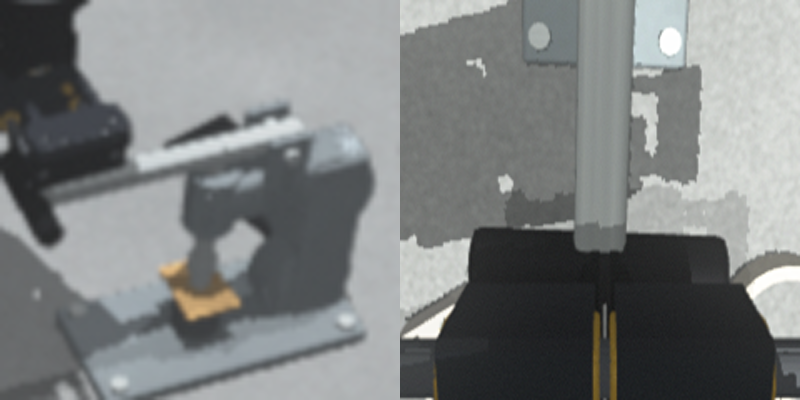

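The scene crop shows the lever roughly parallel to the foot. In the wrist crop the bar's far edge is at row 216, against about 217 predicted for a level lever. TCP z is 0.2254 and the vertical force about 8.3 N, so it is within about 1 mm of level. One small trim to relieve the side drag, then a hold.

Call:
{"op": "servo_tool", "data": {
  "targets": [
    {"dx": -0.1,"dy": 0,"dz": 0.05,"rx": 0,"ry": 0,"rz": 0,"claw": 1},
    {"dx": -0.1,"dy": 0,"dz": 0.05,"rx": 0,"ry": 0,"rz": 0,"claw": 1},
    {"dx": -0.1,"dy": 0,"dz": 0.05,"rx": 0,"ry": 0,"rz": 0,"claw": 1},
    {"dx": -0.1,"dy": 0,"dz": 0.05,"rx": 0,"ry": 0,"rz": 0,"claw": 1},
    {"dx": -0.1,"dy": 0,"dz": 0.05,"rx": 0,"ry": 0,"rz": 0,"claw": 1},
    {"dx": -0.1,"dy": 0,"dz": 0.05,"rx": 0,"ry": 0,"rz": 0,"claw": 1}
  ]
}}

```text
t: 11.07
ee_pos: [0.4761, 0.1133, 0.2249]
eef_rot: [3.14, -0.001, 1.423]
force: [-1.4, 1.0, 8.0]
grip_width: 0.006
finger_force: 4.1
```

```bash
python3 - <<'E'
from h import *
S=[]
for i in range(6):
    s=arm.get_state();S.append(np.r_[s['ee_pos'],s['force']]); im=arm.capture('wrist')
print(np.mean(S,0).round(4))
m=(im.max(2)<45).astype(np.uint8)  # bar ends
for r in(225,235,245):
    x=np.flatnonzero(m[r,430-230:460])+200; x=x[(x>225)&(x<445)]; c=arm.calibration('wrist')
    a,b=x.min(),x.max(); print(r,a,b,'z for 90 mm:',[ (z,round(float(np.linalg.norm(onz(c,b,r,z)-onz(c,a,r,z))),4)) for z in(.19,.2,.21)])
E
```

```text
[ 0.4761  0.1133  0.2249 -0.8194 -0.3524  7.8546]
225 243 368 z for 90 mm: [(0.19, 0.0779), (0.2, 0.0738), (0.21, 0.0697)]
235 242 373 z for 90 mm: [(0.19, 0.0823), (0.2, 0.078), (0.21, 0.0736)]
245 240 391 z for 90 mm: [(0.19, 0.0957), (0.2, 0.0906), (0.21, 0.0856)]
```

```bash
python3 -c "
from rig import arm
print(arm.sign_off())"
```

```text
the job is handed in; nothing more can be done
None
```

I turned the valve knob clockwise past its detent to its stop, then pushed the press handle down until the lever was level to within about 1 mm; the job is handed in with the closed fingertips still holding it there at about 8 N, and nothing else was touched.

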